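Push the mould crate home

ROBOT

A 6-joint arm with a two-finger parallel gripper is mounted at the origin on the work surface. World frame = base frame: x ahead of the robot, y to its left, z up, the work surface at z = 0. Lengths are in m, angles in rad, forces in N, time in s.
With the tool pointing down it reaches from about 0.325 to 0.925 m from the base axis. Payload 3.1 kg.
Tool frame: the origin (TCP) lies on the front face of the gripper's body, between the roots of the fingers; the fingertips stand 73 mm ahead of it and the grasp point (between the pads) lies 54 mm ahead of it; z points along the fingers, y is the line along which they close (so a half turn about z gives the same grasp; the last joint's range is limited). The gripper opens to 85 mm and grips with 20 to 120 N. Pads are 22 mm wide; open, the fingers measure 114 mm over their backs; the gripper's body (76 mm by 85 mm) begins 54 mm behind the grasp point. The pads swing forward as they close: fully open they stand 13 mm farther back than shut.
Start: joints at [1.092, 0.217, 1.613, -0, 1.311, -0.112], TCP at [0.224, 0.583, 0.304] pointing down, gripper open.
Joint ranges: [-2.75, 2.75], [-0.78, 2.1], [0.31, 2.55], [-1.13, 4.27], [0.13, 2.63], [-2.58, 2.58]. Speed limits (rad/s): [2.79, 2.79, 3.14, 3.14, 3.14, 3.14].

INTERFACE

Orientations are given as a unit quaternion [x, y, z, w].
In Python, from rig import env gives the robot as it stands.
- The arm moves only by the shell command python3 -m crank 'ROWS' [FORCE]. ROWS is JSON, a list of rows, each a list of 7 numbers: the turn, a rotation vector about the tool's x, y, z in degrees, then the shift along the tool's x, y, z in m, then the finger opening in m, from 0 to 0.0854. A call has 1 to 5 rows; each row is the pose to reach, as a shift and turn from the pose commanded when the call began, along the tool's axes at that moment; what a row does not reach only later rows make up. A row lasts 1/10 s, in which the tool goes at most 50 mm and 8.59 degrees, less where a joint would pass 70% of its speed; a pose out of reach is approached as far as the arm can. A call with a gripper value outside its range is refused whole. The fingers move at their own pace and stop on an object; FORCE is the grip in N (left out, the last holds). Time passes only in rows, so rows that repeat a pose let the fingers close. It gives the time, the measured TCP pose, the force, the opening and the grip force at its end, in the units of the state.
- env.state(): the state, without advancing time (a new reading comes with each control period).
- env.grab_frame(name): name is "scene" or "top"; returns (picture, depth): 384x512x3 uint8, red, green, blue; 384x512 float32, m along the optical axis (not along the pixel's ray), 0 where there is no reading.
- env.camera_params(name): a dict with "vertical_fov" (degrees; the focal length in pixels is half the picture's height over the tangent of half this angle, whatever the lens; pixels are square), "cx", "cy" (the principal point, pixels), "rvec" (rotation vector, rad) and "tvec" (3), from world to camera coordinates, as OpenCV has them. Camera axes: x right, y down, z forward; pixel columns grow to the right and rows downward; lengths in m; the calibration is good to about 2 mm. A picture is of the moment at which its call begins. camera_params takes no time and is no camera call.
- env.sign_off(): hands the job in; it is judged then, once.
The state is a dict: "t": time; "qpos": joint angles; "qd": joint speeds; "effort": joint torques, N m; "tcp_pos": TCP position; "eef_rot": TCP orientation; "contact_force": force on the tool from outside, world axes, zero at the start; "ft_torque": the same for the moment, N m; "gripper_width": finger opening in m; "grasp_force": force on a finger pad.
Only numpy, scipy, OpenCV 4.12 (cv2) and the standard library are available. Lean on these libraries where they do the work, as an engineer would, in place of code of your own. Each camera call takes 0.05 s, during which the arm holds its last target. There are 200 camera calls.

TASK

A tall, heavy crate of filled cigar moulds has been left standing in front of its storage bay on the rolling bench. Push it back along the bench, in between the bay's two side cheeks, until it stands fully home and square against the low back board: push on the crate, low enough that it slides upright and does not tip, and do not press on the moulds or lift the crate. Leave the paste pot, the cigar bundle and the brush where they are, and finish with the hand clear of everything.

Things in the scene. Friction and masses are not known exactly. Their poses are not given: they have to be found in the camera images.
- crate: Tall pale slatted crate, upright: 112 mm deep (x), 216 wide (y), 180 high; moulds stand in it up to 292. Origin: centre of its footprint on the bench; x points to the face that enters the bay first, z up. 2 to 2.8 kg with its moulds, wood sliding on wood: 9 to 20 N move it; pushed above about 75 mm it may tip. It starts 80 to 115 mm short of home, up to 20 mm to one side, up to 0.12 rad askew.
- crate_foot (a point): Middle of the crate's near face (its -x face, 56 mm from its centre), 36 mm above the bench, on the lowest slat: this flat slat is 216 mm wide and spans 12 to 72 mm above the bench. Two more slats lie above it (84 to 126, 138 to 180 mm). Axes as the crate's.
- moulds: The block of four wooden mould halves standing on end in the crate, fixed in it: 88 mm (x) by 190 mm (y), showing above the crate's rim from 180 to 292 mm above the bench. Same origin and axes as the crate. Not to be pressed or gripped.
- bay: Storage bay, dark brown, fixed to the bench, open on top and towards the robot; the bench is its floor. Back board 60 mm high, near face at x = 56 mm. Two cheeks 18 mm thick, 272 mm apart inside, from x = -10 to 74 mm, tops curving up from 45 to 140 mm. Origin: on the bench, where the crate's origin is when home and centred (it then stands 46 mm out of the bay); x points in, z up.
- pot: Bystander: white ceramic paste pot, 72 mm across and 60 mm high. Origin: centre of its underside.
- bundle: Bystander: bundle of seven cigars lying down, banded with paper, 125 mm long (its x), 57 mm wide and 51 mm high. Origin: centre of its underside.
- brush: Bystander: short round paste brush standing on its bristles, 40 mm across and 106 mm high. Origin: centre of its underside.

How it is judged:
By the outcome, as a careful person would: the job done as asked, in the order asked, and still so for the second after the job is handed in, with the robot touching nothing.
It also fails if it takes over 51 s, if anything falls off the work surface, if the arm or the gripper's body presses on something with over 40 N, if the wrist force passes 120 N, or if a joint passes its speed limit or range.

## Working session

There is one attempt and no reset: what is moved stays moved. The work goes in short steps, Python scripts to look and compute and a shell command to move; the robot and the scene stay as the last step left them, time stands still between calls to the robot, and variables do not carry over. Pictures are saved under pics/ and viewed, at most 10 in all, crops included, and the job is handed in when it is done.

```bash
mkdir -p pics; cat > h.py <<'E'
import numpy as np, cv2
from rig import env
def cam(n):
    p=env.camera_params(n); R=cv2.Rodrigues(np.array(p["rvec"],float))[0]; t=np.array(p["tvec"],float).ravel()
    f=192/np.tan(np.radians(p["vertical_fov"]/2)); return f,p["cx"],p["cy"],R,t
def cloud(n,d):
    f,cx,cy,R,t=cam(n); v,u=np.mgrid[:384,:512]
    c=np.stack([(u-cx)/f*d,(v-cy)/f*d,d],-1); return (c-t)@R
E
python3 - <<'E'
from h import *
for n in("scene","top"):
    im,d=env.grab_frame(n); np.savez("%s0.npz"%n,im=im,d=d); cv2.imwrite("pics/%s0.png"%n,im[...,::-1])
    f,cx,cy,R,t=cam(n); print(n,f,-R.T@t,R[2],(d>0).mean())
print(env.state())
E
```

```text
scene 396.6224717330014 [0.67779097 0.35741902 0.96852544] [-0.0992368  -0.29269871 -0.95104128] 0.9959818522135416
top 395.82945049603916 [0.44568037 0.08468874 1.12832746] [ 0.15654192 -0.00555942 -0.98765567] 0.9960784912109375
{'t': 0.1, 'qpos': array([ 1.09179675e+00,  2.17727248e-01,  1.61482111e+00,  2.16144122e-05,
        1.31132122e+00, -1.12217982e-01]), 'qd': array([ 0.00132078, -0.0014815 , -0.00479788,  0.00202937, -0.00024651,
        0.00139907]), 'effort': array([-1.20269506e-03, -3.98076546e+01, -3.04972851e+01, -2.39981064e-04,
        4.19497796e-03,  4.97293172e-06]), 'tcp_pos': array([0.22384038, 0.58289943, 0.3026438 ]), 'eef_rot': array([ 1.82367173e-01,  9.83229840e-01, -1.08603850e-03, -3.41648494e-04]), 'contact_force': array([0.80330405, 0.55344925, 1.4471541 ]), 'ft_torque': array([-0.02112126,  0.02855496, -0.053588  ]), 'grasp_force': 0.0, 'gripper_width': 0.0856074692931632}
```

```bash
python3 - <<'E'
import cv2,numpy as np
a=cv2.imread("pics/scene0.png");b=cv2.imread("pics/top0.png")
cv2.imwrite("pics/both.png",cv2.resize(np.vstack([a,b]),(400,600)))
E
ls
```

```text
h.py
pics
scene0.npz
top0.npz
```

View pics/scene0.png

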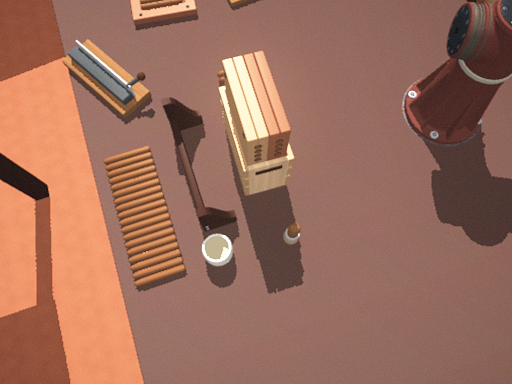

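View pics/top0.png

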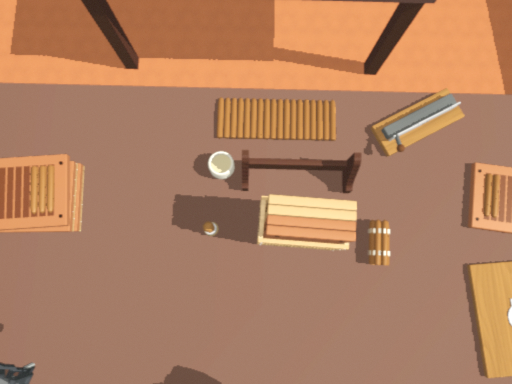

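The top view shows the crate at about (258–355, 195–248), short of the bay at (243–358, 150–192). The pot is at (221,165), the brush at (210,229) and the bundle at (379,243). In the top view, up is +x.

```bash
cat > meas.py <<'E'
from h import *
def rect(P):
    (c,s,a)=cv2.minAreaRect(P[:,:2].astype(np.float32)*1000); return np.round(c,1),np.round(s,1),round(a,2)
def measure(n,im,d):
    P=cloud(n,d); f,cx,cy,R,t=cam(n); z=P[...,2]
    def px(x,y):
        return None
    box=(P[...,0]>.3)&(P[...,0]<.85)&(P[...,1]>-.25)&(P[...,1]<.35)&(d>0)
    gray=im.astype(int).sum(-1)
    for nm,m in(("moultop",box&(abs(z-.292)<.006)),("rim",box&(abs(z-.18)<.006)),
                ("dark .03-.15",box&(z>.025)&(z<.15)&(im[...,0]<90)),("z.06 dark",box&(abs(z-.06)<.006)&(im[...,0]<90)),
                ("low other",box&(z>.02)&(z<.12)&(im[...,0]>=90))):
        k,l,st,ct=cv2.connectedComponentsWithStats(m.astype(np.uint8))
        for i in range(1,k):
            if st[i,4]>=25:
                Q=P[l==i]; print(n,nm,st[i].tolist(),*rect(Q),"z",Q[:,2].min().round(3),Q[:,2].max().round(3),"x",np.percentile(Q[:,0],[2,98]).round(4),"y",np.percentile(Q[:,1],[2,98]).round(4))
E
python3 - <<'E'
from meas import *
for n in("scene","top"):
    a=np.load(n+"0.npz"); measure(n,a["im"],a["d"])
E
```

```text
scene moultop [222, 50, 69, 93, 3746] [533.  -46.3] [191.5  87.9] 86.84 z 0.286 0.296 x [0.4912 0.5769] y [-0.1356  0.0467]
scene rim [218, 85, 76, 87, 842] [533.2 -46.9] [219.1 112.4] 86.79 z 0.174 0.186 x [0.4848 0.5925] y [-0.1503  0.0628]
scene dark .03-.15 [163, 98, 39, 60, 736] [ 702.2 -148.5] [136.3  64.6] 51.64 z 0.025 0.141 x [0.6466 0.7182] y [-0.194 -0.111]
scene dark .03-.15 [182, 162, 16, 47, 49] [718.9   2.8] [  2.6 126.6] 0.18 z 0.055 0.062 x [0.7176 0.72  ] y [-0.0589  0.0646]
scene dark .03-.15 [256, 167, 26, 8, 38] [537.8  61.6] [ 1.5 58.3] 87.1 z 0.138 0.15 x [0.5107 0.5652] y [0.06   0.0635]
scene dark .03-.15 [198, 208, 38, 21, 439] [678.7 102.5] [81.5 17.5] 0.44 z 0.025 0.14 x [0.6471 0.7181] y [0.0952 0.1108]
scene z.06 dark [170, 110, 25, 48, 245] [ 705.4 -146.4] [135.3  52.8] 57.75 z 0.054 0.065 x [0.6554 0.7191] y [-0.1888 -0.0889]
scene z.06 dark [182, 162, 16, 47, 49] [718.9   2.8] [  2.6 126.6] 0.18 z 0.055 0.062 x [0.7176 0.72  ] y [-0.0589  0.0646]
scene z.06 dark [205, 211, 24, 15, 49] [681.7 109.3] [58.3 16. ] 16.79 z 0.054 0.065 x [0.655  0.7109] y [
[... 1382 characters left out ...]
8, 8, 488] [711.2 -39.7] [269.5  19.8] 89.87 z 0.052 0.066 x [0.7021 0.7192] y [-0.1474  0.0921]
top low other [346, 166, 14, 26, 78] [ 661.6 -185.8] [18.  52.3] 88.33 z 0.029 0.12 x [0.636  0.6841] y [-0.1942 -0.1767]
top low other [242, 168, 7, 22, 83] [656.7 104.9] [42.2 17.1] 0.75 z 0.024 0.11 x [0.636  0.6767] y [0.0962 0.113 ]
top low other [203, 221, 16, 14, 162] [522.1 195.2] [32.  33.6] 23.79 z 0.02 0.109 x [0.5075 0.5375] y [0.18   0.2102]
top low other [369, 220, 6, 45, 172] [ 495.  -245.8] [  8.9 120.8] 89.52 z 0.021 0.048 x [0.4383 0.5498] y [-0.2499 -0.2416]
top low other [262, 243, 81, 7, 107] [477.1 -45.2] [203.    1.2] 86.78 z 0.02 0.119 x [0.4714 0.4828] y [-0.1417  0.0534]
```

```bash
cat > goal.py <<'E'
import sys
from h import *
from scipy.spatial.transform import Rotation as Ro
def goal(x,y,z,tilt,yaw=0):
    s=env.state(); A=Ro.from_quat(s["eef_rot"])
    B=Ro.from_euler("z",yaw,degrees=True)*Ro.from_matrix(np.diag([-1.,1,-1]))*Ro.from_euler("y",-tilt,degrees=True)
    print("t",s["t"].__round__(2),"tcp",s["tcp_pos"].round(4),"F",s["contact_force"].round(1),"w",round(s["gripper_width"],4),"zaxis",A.apply([0,0,1]).round(3))
    print("row",np.degrees((A.inv()*B).as_rotvec()).round(2),A.inv().apply(np.array([x,y,z])-s["tcp_pos"]).round(4))
goal(*map(float,sys.argv[1:]))
E
python3 goal.py .36 -.044 .25 45
```

```text
t 0.1 tcp [0.2238 0.5829 0.3026] F [0.8 0.6 1.4] w 0.0856 zaxis [-0.001 -0.002 -1.   ]
row [ -8.37 -44.52 -19.87] [-0.3519 -0.5363  0.0538]
```

```bash
python3 -m crank '[[-8.4,-44.5,-19.9,-0.352,-0.536,0.054,0.085],[-8.4,-44.5,-19.9,-0.352,-0.536,0.054,0.085],[-8.4,-44.5,-19.9,-0.352,-0.536,0.054,0.085],[-8.4,-44.5,-19.9,-0.352,-0.536,0.054,0.085],[-8.4,-44.5,-19.9,-0.352,-0.536,0.054,0.085]]'; python3 goal.py .36 -.044 .25 45
```

```text
t: 0.6
tcp_pos: [0.2771, 0.3385, 0.2827]
eef_rot: [0.023, 0.941, 0.001, 0.338]
contact_force: [1.0, -1.4, 1.9]
gripper_width: 0.0849
grasp_force: 0.0
t 0.6 tcp [0.2771 0.3385 0.2827] F [ 1.  -1.4  1.9] w 0.0849 zaxis [ 0.636 -0.014 -0.772]
row [-0.89 -5.5  -2.46] [-0.0598 -0.3792  0.0831]
```

```bash
python3 -m crank '[[-0.9,-5.5,-2.5,-0.060,-0.379,0.083,0.085],[-0.9,-5.5,-2.5,-0.060,-0.379,0.083,0.085],[-0.9,-5.5,-2.5,-0.060,-0.379,0.083,0.085],[-0.9,-5.5,-2.5,-0.060,-0.379,0.083,0.085],[-0.9,-5.5,-2.5,-0.060,-0.379,0.083,0.085]]'; python3 goal.py .37 -.044 .20 45
```

```text
t: 1.1
tcp_pos: [0.3391, 0.1378, 0.2781]
eef_rot: [0.003, 0.927, -0.003, 0.374]
contact_force: [0.5, -0.6, 0.2]
gripper_width: 0.0848
grasp_force: 0.0
t 1.1 tcp [0.3391 0.1378 0.2781] F [ 0.5 -0.6  0.2] w 0.0848 zaxis [ 0.694 -0.007 -0.72 ]
row [-0.4  -1.06 -0.17] [ 0.0314 -0.1813  0.079 ]
```

```bash
python3 -m crank '[[-0.4,-1,-0.2,0.031,-0.181,0.079,0.085],[-0.4,-1,-0.2,0.031,-0.181,0.079,0.085],[-0.4,-1,-0.2,0.031,-0.181,0.079,0.085],[-0.4,-1,-0.2,0.031,-0.181,0.079,0.085],[-0.4,-1,-0.2,0.031,-0.181,0.079,0.085]]'; python3 goal.py .38 -.044 .09 45; python3 -c "
from h import *;print(env.state()['qpos'].round(3))"
```

```text
t: 1.6
tcp_pos: [0.3851, -0.0011, 0.2763]
eef_rot: [-0.0, 0.929, -0.001, 0.369]
contact_force: [-0.7, 0.7, -1.3]
gripper_width: 0.0853
grasp_force: 0.0
t 1.6 tcp [ 0.3851 -0.0011  0.2763] F [-0.7  0.7 -1.3] w 0.0853 zaxis [ 0.686 -0.001 -0.728]
row [-0.07 -1.69  0.05] [ 0.1316 -0.0426  0.1321]
[-0.318 -0.777  2.552  0.353  0.666 -2.088]
```

Joints 2 and 3 are at their limits because the wrist is folded too close to the base. A two-link fit from the two states (a≈0.456, b≈0.541, h≈0.237, L≈0.24 m, lateral offset 0.07 m) gives a workable tilt of about 31°, with TCP x at or above about 0.425.

```bash
python3 goal.py .425 -.043 .20 31
```

```text
t 1.6 tcp [ 0.3851 -0.0011  0.2763] F [-0.7  0.7 -1.3] w 0.0853 zaxis [ 0.686 -0.001 -0.728]
row [-0.08 12.31  0.04] [ 0.0234 -0.0418  0.0829]
```

```bash
python3 -m crank '[[0,12.3,0,0.023,-0.042,0.083,0.085],[0,12.3,0,0.023,-0.042,0.083,0.085],[0,12.3,0,0.023,-0.042,0.083,0.085],[0,12.3,0,0.023,-0.042,0.083,0.085],[0,12.3,0,0.023,-0.042,0.083,0.085]]'; python3 goal.py .424 -.043 .090 31; python3 -c "
from h import *;print(env.state()['qpos'].round(3))"
```

```text
t: 2.1
tcp_pos: [0.4251, -0.0417, 0.2009]
eef_rot: [0.0, 0.964, -0.001, 0.268]
contact_force: [0.2, -0.2, 0.4]
gripper_width: 0.0848
grasp_force: 0.0
t 2.1 tcp [ 0.4251 -0.0417  0.2009] F [ 0.2 -0.2  0.4] w 0.0848 zaxis [ 0.516 -0.002 -0.857]
row [-0.09  0.05  0.02] [ 0.0581 -0.0011  0.0945]
[-0.364 -0.361  2.429  0.335  0.587 -2.169]
```

```bash
python3 -m crank '[[0,0,0,0.015,0,0.024,0.085],[0,0,0,0.030,-0.001,0.048,0.085],[0,0,0,0.045,-0.001,0.072,0.085],[0,0,0,0.058,-0.001,0.0945,0.085],[0,0,0,0.058,-0.001,0.0945,0.085]]'; python3 goal.py .426 -.042 .09 31; python3 - <<'E'
from h import *
print(env.state()['qpos'].round(3))
im,d=env.grab_frame("scene"); cv2.imwrite("pics/s1.png",cv2.resize(im[20:280,150:490,::-1],None,fx=2,fy=2))
E
```

```text
t: 2.6
tcp_pos: [0.423, -0.0409, 0.0902]
eef_rot: [0.0, 0.964, -0.0, 0.266]
contact_force: [-0.2, 0.4, -0.1]
gripper_width: 0.0848
grasp_force: 0.0
t 2.6 tcp [ 0.423  -0.0409  0.0902] F [-0.2  0.4 -0.1] w 0.0848 zaxis [ 0.512 -0.001 -0.859]
row [-0.06 -0.18 -0.04] [-0.0024 -0.0011  0.0018]
[-0.363 -0.053  2.472  0.714  0.28  -2.58 ]
```

View pics/s1.png

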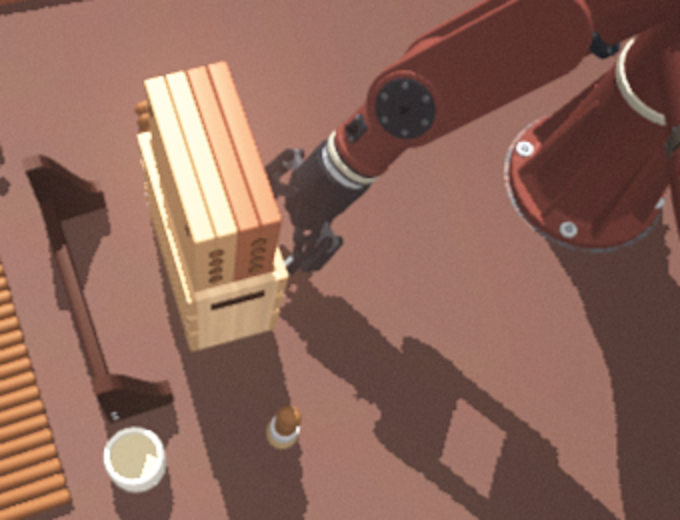

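The hand is behind the near face, around (310,230) in the crop, with nothing touched. I'll narrow the fingers and ease forward.

```bash
python3 -m crank '[[0,0,0,0,0,0,0.05],[0,0,0,0,0,0,0.05],[0,0,0,-0.0026,0,0.0015,0.05],[0,0,0,-0.0051,0,0.0031,0.05],[0,0,0,-0.0077,0,0.0046,0.05]]'; python3 goal.py .44 -.042 .09 31
```

```text
t: 3.15
tcp_pos: [0.4317, -0.0422, 0.0898]
eef_rot: [0.001, 0.964, -0.001, 0.265]
contact_force: [-22.4, -4.0, 10.9]
gripper_width: 0.05
grasp_force: 10.9
t 3.15 tcp [ 0.4317 -0.0422  0.0898] F [-22.4  -4.   10.9] w 0.05 zaxis [ 0.511 -0.003 -0.86 ]
row [-0.16 -0.27 -0.03] [-0.0072  0.0002  0.004 ]
```

```bash
python3 -m crank '[[0,0,0,-0.0026,0,0.0015,0.05],[0,0,0,-0.0051,0,0.0031,0.05],[0,0,0,-0.0077,0,0.0046,0.05],[0,0,0,-0.0103,0,0.0062,0.05],[0,0,0,-0.0128,0,0.0077,0.05]]'; python3 goal.py .46 -.042 .09 31;  python3 - <<'E'
from meas import *
print(env.state()['qpos'].round(3))
n="top";im,d=env.grab_frame(n)
P=cloud(n,d);z=P[...,2]
for h in(.292,.18):
    m=(abs(z-h)<.006)&(P[...,0]>.45)&(P[...,0]<.75)&(abs(P[...,1]+.044)<.13)
    print(h,m.sum(),rect(P[m]))
E
```

```text
t: 3.65
tcp_pos: [0.4438, -0.0416, 0.0878]
eef_rot: [0.001, 0.965, -0.0, 0.263]
contact_force: [-27.6, -3.9, 19.8]
gripper_width: 0.0501
grasp_force: 13.7
t 3.65 tcp [ 0.4438 -0.0416  0.0878] F [-27.6  -3.9  19.8] w 0.0501 zaxis [ 0.507 -0.001 -0.862]
row [-0.06 -0.55 -0.1 ] [-0.015  -0.0004  0.0063]
[-0.34   0.004  2.422  0.687  0.268 -2.535]
0.292 3541 (array([544.2, -42.1]), array([190.6,  87.5]), 87.87)
0.18 610 (array([544.2, -41.6]), array([215.7, 111.8]), 87.84)
```

```bash
cat > chk.py <<'E'
from meas import *
def chk(im,d,n="top"):
    P=cloud(n,d);z=P[...,2]
    for h in(.292,.18):
        m=(abs(z-h)<.008)&(P[...,0]>.45)&(P[...,0]<.75)&(abs(P[...,1]+.044)<.13)
        Q=P[m]; k=np.linalg.lstsq(np.c_[Q[:,:2]-Q[:,:2].mean(0),np.ones(len(Q))],Q[:,2],rcond=None)[0]
        print(h,m.sum(),rect(Q),"slope",k.round(4))
if __name__=="__main__":
    chk(*env.grab_frame("top"))
E
python3 chk.py; python3 -c "
from chk import *
a=np.load('top0.npz');chk(a['im'],a['d'])
print(env.state()['contact_force'].round(1),env.state()['ft_torque'].round(2))"
```

```text
0.292 3572 (array([544.8, -42.1]), array([190.8,  87.4]), 87.96) slope [0.0024 0.0008 0.2916]
0.18 626 (array([544.5, -41.6]), array([215.9, 111.4]), 88.04) slope [0.0038 0.0021 0.1798]
0.292 3584 (array([533.2, -43.2]), array([189.8,  87.7]), 86.76) slope [2.300e-03 1.000e-04 2.916e-01]
0.18 618 (array([532.9, -42.8]), array([215.2, 112. ]), 86.9) slope [ 0.0004 -0.0006  0.1799]
[-21.2  -2.2  12.5] [-0.83  1.92 -0.82]
```

```bash
python3 -m crank '[[0,0,0,-0.0034,0,0.0019,0.05],[0,0,0,-0.0068,0,0.0038,0.05],[0,0,0,-0.0103,0,0.0058,0.05],[0,0,0,-0.0137,0,0.0079,0.05],[0,0,0,-0.0171,0,0.010,0.05]]'; python3 goal.py .48 -.042 .09 31;  python3 chk.py
```

```text
t: 4.25
tcp_pos: [0.4626, -0.0409, 0.087]
eef_rot: [0.0, 0.965, 0.001, 0.261]
contact_force: [-26.6, -3.0, 15.5]
gripper_width: 0.0502
grasp_force: 13.0
t 4.25 tcp [ 0.4626 -0.0409  0.087 ] F [-26.6  -3.   15.5] w 0.0502 zaxis [ 0.504  0.001 -0.864]
row [ 0.08 -0.74 -0.07] [-0.0165 -0.0011  0.0062]
0.292 3557 (array([562.2, -39.6]), array([190.5,  87.8]), 89.44) slope [0.0036 0.0007 0.2916]
0.18 676 (array([517.4, -17.1]), array([240.6, 120.2]), 64.15) slope [ 0.0146 -0.0028  0.1796]
```

```bash
python3 -m crank '[[0,0,0,-0.0034,0,0.0019,0.05],[0,0,0,-0.0068,0,0.0038,0.05],[0,0,0,-0.0103,0,0.0058,0.05],[0,0,0,-0.0137,0,0.0079,0.05],[0,0,0,-0.0171,0,0.010,0.05]]'; python3 goal.py .50 -.042 .09 31;  python3 chk.py
```

```text
t: 4.8
tcp_pos: [0.4817, -0.0402, 0.0869]
eef_rot: [-0.001, 0.966, 0.002, 0.26]
contact_force: [-27.6, -1.6, 17.6]
gripper_width: 0.05
grasp_force: 13.3
t 4.8 tcp [ 0.4817 -0.0402  0.0869] F [-27.6  -1.6  17.6] w 0.05 zaxis [ 0.502  0.004 -0.865]
row [ 0.2  -0.87  0.02] [-0.0173 -0.0018  0.0065]
0.292 3518 (array([581.2, -38. ]), array([ 87.7, 190.1]), 0.0) slope [ 5.000e-03 -2.000e-04  2.917e-01]
0.18 783 (array([525.5, -13.8]), array([239.7, 142.4]), 65.66) slope [-0.0043  0.0003  0.1801]
```

```bash
python3 -m crank '[[0,0,0,-0.0034,0,0.0019,0.05],[0,0,0,-0.0068,0,0.0038,0.05],[0,0,0,-0.0103,0,0.0058,0.05],[0,0,0,-0.0137,0,0.0079,0.05],[0,0,0,-0.0171,0,0.010,0.05]]'; python3 goal.py .52 -.042 .09 31;  python3 chk.py
```

```text
t: 5.35
tcp_pos: [0.501, -0.0399, 0.0867]
eef_rot: [-0.001, 0.966, 0.002, 0.259]
contact_force: [-25.4, -0.4, 15.1]
gripper_width: 0.0499
grasp_force: 12.7
t 5.35 tcp [ 0.501  -0.0399  0.0867] F [-25.4  -0.4  15.1] w 0.0499 zaxis [ 0.5    0.005 -0.866]
row [ 0.27 -0.98  0.04] [-0.0181 -0.0022  0.0066]
0.292 3510 (array([547.8, -38.6]), array([193.8, 189.9]), 0.87) slope [0.003  0.0007 0.2917]
0.18 804 (array([539.2,  -9.7]), array([239.9, 154.8]), 65.07) slope [-0.0081  0.0024  0.1802]
```

```bash
python3 -m crank '[[0,0,0,-0.0034,0,0.0019,0.05],[0,0,0,-0.0068,0,0.0038,0.05],[0,0,0,-0.0103,0,0.0058,0.05],[0,0,0,-0.0137,0,0.0079,0.05],[0,0,0,-0.0171,0,0.010,0.05]]'; python3 goal.py .54 -.042 .09 31;  python3 chk.py
```

```text
t: 5.9
tcp_pos: [0.5206, -0.0399, 0.0867]
eef_rot: [-0.001, 0.966, 0.002, 0.259]
contact_force: [-25.4, 0.1, 13.8]
gripper_width: 0.05
grasp_force: 12.6
t 5.9 tcp [ 0.5206 -0.0399  0.0867] F [-25.4   0.1  13.8] w 0.05 zaxis [ 0.5    0.005 -0.866]
row [ 0.29 -1.03  0.05] [-0.0184 -0.0022  0.0068]
0.292 3506 (array([557. , -37.1]), array([213.8, 189.5]), 0.08) slope [ 0.0009 -0.0006  0.2917]
0.18 811 (array([560.1,  -9.2]), array([238.6, 153.5]), 65.16) slope [-0.0103  0.0032  0.1801]
```

```bash
sed -i 's/\[:,:2\].astype/[:,:2].astype/; ' meas.py; sed -i 's/&(abs(P\[...,1\]+.044)<.13)/\&(abs(P[...,1]+.044)<.13)\&(im[...,0]>150)/' chk.py; python3 -m crank '[[0,0,0,-0.0034,0,0.0019,0.05],[0,0,0,-0.0068,0,0.0038,0.05],[0,0,0,-0.0103,0,0.0058,0.05],[0,0,0,-0.0137,0,0.0079,0.05],[0,0,0,-0.0171,0,0.010,0.05]]'; python3 goal.py .55 -.042 .09 31;  python3 chk.py
```

```text
t: 6.45
tcp_pos: [0.5402, -0.04, 0.0868]
eef_rot: [-0.001, 0.966, 0.002, 0.258]
contact_force: [-24.8, 0.5, 13.6]
gripper_width: 0.05
grasp_force: 12.3
t 6.45 tcp [ 0.5402 -0.04    0.0868] F [-24.8   0.5  13.6] w 0.05 zaxis [ 0.499  0.005 -0.867]
row [ 0.28 -1.08  0.05] [-0.0101 -0.0021  0.0021]
0.292 3431 (array([567.9, -36.4]), array([190. , 231.9]), 89.3) slope [0.0009 0.0017 0.2917]
0.18 672 (array([591.4, -15.7]), array([239.4, 128.3]), 66.28) slope [0.0065 0.0003 0.18  ]
```

```bash
python3 -m crank '[[0,0,0,-0.0017,0,0.001,0.05],[0,0,0,-0.0034,0,0.002,0.05],[0,0,0,-0.0051,0,0.003,0.05]]'; python3 goal.py .55 -.042 .09 31;  python3 chk.py
```

```text
t: 6.8
tcp_pos: [0.5458, -0.0399, 0.0867]
eef_rot: [-0.001, 0.966, 0.002, 0.258]
contact_force: [-36.4, -2.5, 25.2]
gripper_width: 0.05
grasp_force: 18.1
t 6.8 tcp [ 0.5458 -0.0399  0.0867] F [-36.4  -2.5  25.2] w 0.05 zaxis [ 0.498  0.005 -0.867]
row [ 0.3  -1.13  0.06] [-0.0053 -0.0021 -0.0008]
0.292 3446 (array([571.5, -35.6]), array([188.8, 238.2]), 88.87) slope [0.0054 0.0008 0.2917]
0.18 685 (array([598. , -15.7]), array([239.2, 126. ]), 65.79) slope [0.0049 0.0034 0.18  ]
```

Force is rising at the predicted home position. I'll press a little more to seat it.

```bash
python3 -m crank '[[0,0,0,-0.0017,0,0.001,0.05],[0,0,0,-0.0034,0,0.002,0.05],[0,0,0,-0.0034,0,0.002,0.05],[0,0,0,-0.0034,0,0.002,0.05]]'; python3 goal.py .50 -.04 .0867 31; python3 - <<'E'
from meas import *
im,d=env.grab_frame("top"); cv2.imwrite("pics/t2.png",cv2.resize(im[100:300,180:420,::-1],None,fx=3,fy=3))
P=cloud("top",d)
m=(abs(P[...,2]-.292)<.006)&(P[...,0]>.585)&(abs(P[...,1]+.044)<.13)&(P[...,0]<.75)&(im[...,0]>150)
k,l,st,_=cv2.connectedComponentsWithStats(m.astype(np.uint8)); i=1+st[1:,4].argmax(); print(rect(P[l==i]))
E
```

```text
t: 7.25
tcp_pos: [0.5464, -0.0395, 0.0851]
eef_rot: [-0.001, 0.967, 0.003, 0.255]
contact_force: [-40.4, -2.6, 24.9]
gripper_width: 0.0503
grasp_force: 20.3
t 7.25 tcp [ 0.5464 -0.0395  0.0851] F [-40.4  -2.6  24.9] w 0.0503 zaxis [ 0.493  0.007 -0.87 ]
row [ 0.41 -1.47  0.04] [ 0.0395 -0.0003 -0.0243]
(array([644.9, -37.5]), array([ 87.9, 190.1]), 0.08)
```

View pics/t2.png

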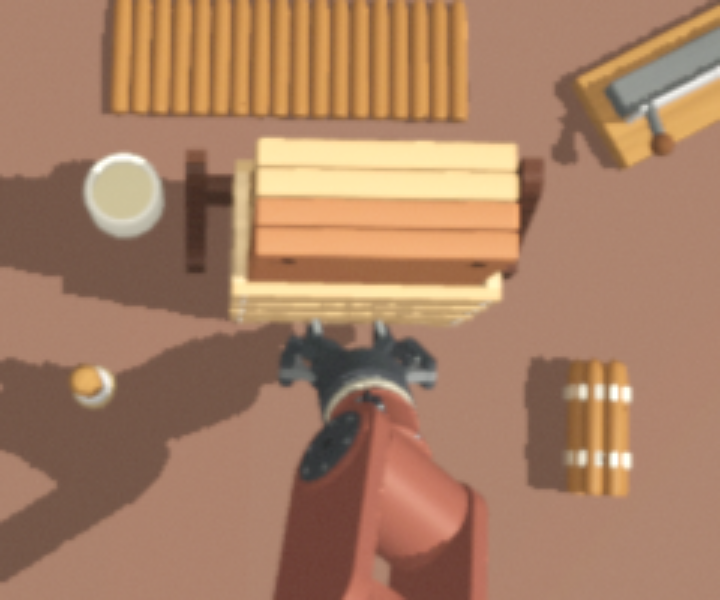

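It's seated: the crate top is centred at about (385,200) in the crop, inside the cheeks, with yaw ≈0 and x ≈0.645. Now I'll back off.

```bash
python3 -m crank '[[0,0,0,0.0045,0,-0.0025,0.05],[0,0,0,0.013,0,-0.0075,0.05],[0,0,0,0.030,0,-0.0175,0.05],[0,0,0,0.052,0,-0.030,0.05],[0,0,0,0.070,0,-0.040,0.05]]'; python3 goal.py .44 -.04 .20 25; python3 - <<'E'
from chk import *
for i in range(2):
    im,d=env.grab_frame("top")
    P=cloud("top",d)
    for h,lo in((.292,.585),(.18,.575)):
        m=(abs(P[...,2]-h)<.006)&(P[...,0]>lo)&(abs(P[...,1]+.044)<.13)&(P[...,0]<.75)&(im[...,0]>120)
        print(rect(P[m]))
n="scene";im,d=env.grab_frame(n); cv2.imwrite("pics/s2.png",cv2.resize(im[20:280,100:440,::-1],None,fx=2,fy=2))
P=cloud(n,d);m=(abs(P[...,2]-.292)<.006)&(P[...,0]>.585)&(P[...,0]<.75);print(rect(P[m]))
measure(n,im,d)
E
```

```text
t: 7.8
tcp_pos: [0.4769, -0.0429, 0.0908]
eef_rot: [0.0, 0.964, -0.002, 0.267]
contact_force: [0.1, -0.3, 0.4]
gripper_width: 0.0502
grasp_force: 0.0
t 7.8 tcp [ 0.4769 -0.0429  0.0908] F [ 0.1 -0.3  0.4] w 0.0502 zaxis [ 0.515 -0.004 -0.857]
row [-0.22  5.99  0.  ] [-0.0246  0.0025 -0.1126]
(array([644.8, -37.7]), array([ 88.1, 190.8]), 0.15)
(array([644.3, -37.1]), array([215.2, 112.7]), 89.69)
(array([644.8, -37.6]), array([ 88. , 190.4]), 0.25)
(array([644.5, -37.2]), array([215.4, 112. ]), 89.83)
(array([645. , -40.4]), array([ 87.2, 191.1]), 0.24)
scene moultop [327, 40, 12, 14, 30] [347.4 -95.5] [37.5  9. ] 32.26 z 0.286 0.298 x [0.3342 0.3626] y [-0.1067 -0.0861]
scene moultop [167, 68, 71, 96, 3881] [645.  -40.4] [ 87.2 191.1] 0.24 z 0.286 0.296 x [0.6035 0.687 ] y [-0.1298  0.053 ]
scene moultop [309, 81, 37, 20, 172] [402.6  -1.9] [13.8 76.9] 42.64 z 0.286 0.298 x [0.3763 0.4234] y [-0.0298  0.0206]
scene rim [281, 101, 32, 24, 163] [446.5 -30.7] [35.4 75.4] 35.61 z 0.174 0.186 x [0.4159 0.469 ] y [-0.0662 -0.008 ]
scene rim [170, 104, 78, 88, 835] [645.2 -40.2] [112.1 216
[... 1208 characters left out ...]
9, 17, 50] [505.1 -77. ] [30.9 15.7] 24.77 z 0.037 0.077 x [0.4952 0.5189] y [-0.0883 -0.0689]
scene low other [177, 142, 8, 26, 93] [712.5 -81. ] [66.5 14.1] 89.7 z 0.056 0.063 x [0.7054 0.7194] y [-0.11   -0.0501]
scene low other [263, 144, 11, 15, 45] [506.2 -15.3] [27.  10.7] 5.73 z 0.032 0.082 x [0.494  0.5188] y [-0.0199 -0.0105]
scene low other [200, 184, 49, 26, 592] [650.  76.] [ 46.2 116.7] 80.05 z 0.021 0.12 x [0.5914 0.6986] y [0.0655 0.0682]
scene low other [283, 222, 17, 21, 252] [527.  195.3] [30.3 35.7] 26.94 z 0.02 0.108 x [0.5128 0.541 ] y [0.1809 0.21  ]
scene low other [201, 233, 32, 32, 787] [703.  170.5] [70.4 69.8] 3.58 z 0.021 0.066 x [0.6711 0.7351] y [0.1391 0.2042]
```

View pics/s2.png

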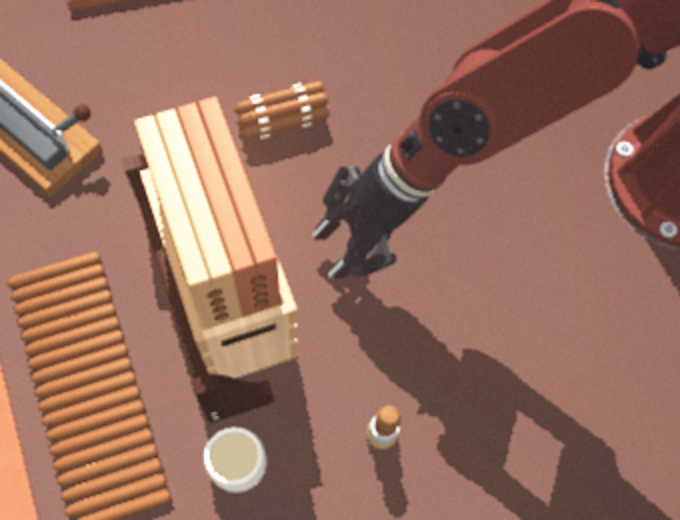

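The crate is home and square: its front face is at about x=0.701 against a board at about 0.7025, yaw ≈0.2°, and it stopped moving when pressed at 40 N. In the image it stands between the cheeks near (215,240). The pot, brush and bundle haven't moved, and the hand is clear at (365,230). I'll let it settle and hand in.

```bash
python3 -m crank '[[0,0,0,0,0,-0.01,0.05],[0,0,0,0,0,-0.02,0.05],[0,0,0,0,0,-0.02,0.05],[0,0,0,0,0,-0.02,0.05],[0,0,0,0,0,-0.02,0.05]]' && python3 -c "
from rig import env
print(env.sign_off())"
```

```text
t: 8.45
tcp_pos: [0.4674, -0.0428, 0.1075]
eef_rot: [0.001, 0.964, -0.002, 0.267]
contact_force: [0.4, -0.7, 0.2]
gripper_width: 0.0501
grasp_force: 0.0
the job is handed in; nothing more can be done
None
```

The crate is fully home, upright and square against the back board (yaw about 0.2°), with the pot, cigar bundle and brush left where they were and the hand clear; I handed the job in at 8.45 s and no verdict came back.

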